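# Clear the T-slot and put the scraper back in the full tool cup

## Task

A moulding scrap is stuck in the slot of the aluminium rail: take the slot scraper out of its wooden rest, lower its tip into the slot behind the scrap and push the scrap out of the open end into the catch tray, without the gripper touching the scrap. Then put the scraper away, tip down, in the crowded tool cup: ease it gently in among the brushes and files and lower it right to the bottom before letting go. All the cup's contents stay in it, the cup stays upright where it stands, and the two small jars and the cork sanding block near by are left alone.

Things in the scene. Friction and masses are not known exactly. Their poses are not given: they have to be found in the camera images.
- tray (a point): Middle of the floor of the steel catch tray joined to the rail's open end: 95 along the rail's x from its origin, 3 above the bench. The tray is 60 x 60 outside, walls 3 thick, 12 high on three sides.
- scraper: The slot scraper as a whole, 185 long, about 80 g (see scraper_mid): origin at the centre of its lower end, the tip; z up along it.
- cup: Round steel tool cup, loose, about 600 g: origin under its centre, z up; inner floor 8 above the bench, outer dia 72, inner dia 66, rim at 75. Eight contents lean outward on the rim, feet crowded on the floor, tops below 125 above the bench; they are light (18 g) and slide aside when the scraper's tip comes down among them in the middle.
- rail: Aluminium rail, fixed, 60 wide, 38 high, x=-100 to 65. Origin on the bench on its middle line; z up; x along the slot to the open end. T-slot on the middle line from x=-85 (closed) to x=65 (open): floor 14 above the bench, lower part (z 14-28) 28 wide, throat above (z 28-38, open upward) 16 wide.
- rest: Wooden rest block 70 x 70, 55 high, fixed; origin under its centre. A square hole 12.5 wide, 45 deep, in the middle of its top holds the scraper.
- scrap_mid (a point): Centre of the scrap's disc, on its axis, 6 above its underside.
- scrap: Black plastic scrap in the wide lower part of the T-slot, free to slide along it: a disc of dia 24, 12 high, with a stub of dia 9, 9 high on top (seen through the throat, 3 below the rail's top). Origin under the disc's centre. Too wide to lift through the throat. About 20 g.
- scraper_mid (a point): Point half-way up the slot scraper, on its axis, 92.5 from either end; z to the handle end, x and y square to its flats. It stands tip down in the rest, up to 4 degrees off upright, tip 10 above the bench. Square steel shank 9 x 9, then from 101 to 185 above the tip a square wooden handle 18 x 18. Grip about 145 above the tip: the fingers then clear the cup's contents.
- paint_jar: Bystander: small glass paint jar, dia 34, 45 high; origin under its centre.
- glue_jar: Bystander: small amber jar, dia 36, 50 high; origin under its centre.
- block: Bystander: cork sanding block 75 x 30 x 22; origin under its centre.
- brush1: One of the cup's contents: paint brush, handle dia 8, 116 long; origin at its foot, z up along it.
- file1: One of the cup's contents: needle file, dia 8, 108 long; origin at its foot, z up along it.
- pen: One of the cup's contents: fat pen, dia 12, 110 long; origin at its foot, z up along it.
- brush2: One of the cup's contents: paint brush, handle dia 9, 112 long; origin at its foot, z up along it.
- file2: One of the cup's contents: needle file, dia 8, 104 long; origin at its foot, z up along it.
- spatula: One of the cup's contents: modelling spatula, dia 8, 112 long; origin at its foot, z up along it.
- file3: One of the cup's contents: needle file, dia 7, 106 long; origin at its foot, z up along it.
- brush3: One of the cup's contents: dark paint brush, handle dia 8, 110 long; origin at its foot, z up along it.

How it is judged:
By the outcome, as a careful person would: the job done as asked, in the order asked, and still so for the second after the job is handed in, with the robot touching nothing.
It also fails if it takes over 72 s, if anything falls off the work surface, if the arm or the gripper's body presses on something with over 40 N, if the wrist force passes 120 N, or if a joint passes its speed limit or range.

## Robot

A 6-joint arm with a two-finger parallel gripper is mounted at the origin on the work surface. World frame = base frame: x ahead of the robot, y to its left, z up, the work surface at z = 0. Lengths are in mm, angles in rad, forces in N, time in s.
With the tool pointing down it reaches from about 275 to 850 mm from the base axis. Payload 19 kg.
Tool frame: the origin (TCP) lies at the very end of the fingers, on their centre line; the grasp point (between the pads) lies 19 mm behind it; z points along the fingers, y is the direction in which the jaws open and shut (so a half turn about z gives the same grasp; the last joint's range is limited). The gripper opens to 85 mm and grips with 20 to 120 N. Pads are 22 mm wide; open, the fingers measure 114 mm over their backs; the gripper's body (76 mm by 85 mm) begins 54 mm behind the grasp point. The pads swing forward as they close: fully open they stand 13 mm farther back than shut.
Start: joints at [0.967, 0.15, 1.437, -0, 1.554, -0.134], TCP at [260.306, 512.671, 231.267] pointing down, gripper open.
Joint ranges: [-2.8, 2.8], [-0.68, 2.1], [0.12, 2.68], [-1.39, 4.53], [0.16, 2.79], [-2.81, 2.81]. Speed limits (rad/s): [1.89, 1.89, 2.22, 3.01, 3.01, 3.01].

## Interface

Orientations are given as a unit quaternion [w, x, y, z].
In Python, from cell import arm, gripper_to, kin, eyes, read_time_s, read_q, read_qvel, read_joint_efforts, read_ee_pos, read_eef_rot, read_wrist_force, read_torque, read_finger_gap gives the robot as it stands. Calls block until the motion is done:
- arm.goto(position, orientation): joint-space move of the TCP to a pose.
- arm.move_linear(position, feed=150, frame=None): straight line of the TCP; frame=None keeps the orientation; feed is the mean speed in mm/s.
- arm.move_j(angles): joint-space move.
- gripper_to(opening, effort=None): finger opening in mm; effort is the grip in N (None keeps the last); returns when the fingers have stopped.
- arm.wait(seconds).
- kin.inverse_kinematics(position, orientation): joint angles nearest the present ones, or None.
- eyes.camera(name): name is "scene" or "top" or "wrist"; returns a dict with "color" (480x640x3 uint8, red, green, blue), "fx", "fy", "cx", "cy" (pixels), "cam_to_world" (4x4, takes a point from camera to world coordinates); the wrist camera has in their place "tool_from_camera" (4x4, takes a point from camera to tool coordinates, whose origin is the TCP and whose axes are the flange's). Camera axes: x right, y down, z forward; pixel columns grow to the right and rows downward; lengths in mm; the calibration is good to about 2 mm. The wrist camera is an equidistant fisheye: a pixel r from the principal point sees the ray r / f radians off the axis. A picture is of the moment at which its call begins: read the wrist's pose just before it. There is no depth.
A pose or a line that the arm cannot do raises arm.PlanningError and nothing moves.
- arm.job_done(): hands the job in, once; it reports no verdict.
Readings, each from a call of its own:
- read_time_s(): time.
- read_q(): joint angles.
- read_qvel(): joint speeds.
- read_joint_efforts(): joint torques, N m.
- read_ee_pos(): TCP position.
- read_eef_rot(): TCP orientation.
- read_wrist_force(): force on the tool from outside, world axes, zero at the start.
- read_torque(): the same for the moment, N m.
- read_finger_gap(): finger opening in mm.
Only numpy, scipy, OpenCV 4.12 (cv2) and the standard library are available. Lean on these libraries where they do the work, as an engineer would, in place of code of your own. Each camera call takes 0.05 s, during which the arm holds its last target.

## Working session

There is one attempt and no reset: what is moved stays moved. The work goes in short steps, each a Python script; the robot and the scene stay as the last script left them, time stands still between calls to the robot, and variables do not carry over. Pictures are saved under pics/ and viewed, and the job is handed in when it is done.

```bash
ls; mkdir -p pics; python3 - <<'E'
from cell import *
import cv2,numpy as np
for n in ["scene","top","wrist"]:
    c=eyes.camera(n); cv2.imwrite(f"pics/{n}0.png",c["color"][:,:,::-1])
    print(n,c["fx"],c["fy"],c["cx"],c["cy"]); print(np.round(c.get("cam_to_world",c.get("tool_from_camera")),4).tolist())
print(read_time_s(),read_eef_rot(),read_finger_gap())
E
```

```text
pics
scene 564.540962893998 564.540962893998 320.42290681277086 237.54339808882682
[[-0.7945, 0.4192, -0.4394, 1006.381], [0.6071, 0.5309, -0.5912, 594.0048], [-0.0145, -0.7365, -0.6763, 770.112], [0.0, 0.0, 0.0, 1.0]]
top 463.5624781884425 463.5624781884425 314.50309254458796 236.77956255444772
[[-0.0299, -0.9936, 0.1087, 482.2952], [-0.9993, 0.0273, -0.0262, 22.3667], [0.023, -0.1094, -0.9937, 932.2807], [0.0, 0.0, 0.0, 1.0]]
wrist 371.64829954431775 371.64829954431775 317.07206911282935 234.09321695903876
[[-0.001, -0.9531, -0.3026, 76.6348], [1.0, -0.001, -0.0002, 0.0982], [-0.0001, -0.3026, 0.9531, -141.9108], [0.0, 0.0, 0.0, 1.0]]
0.15 [-1.77877699e-04  2.32760221e-01  9.72534036e-01 -4.43823521e-04] 85.30327089651233
```

View pics/scene0.png

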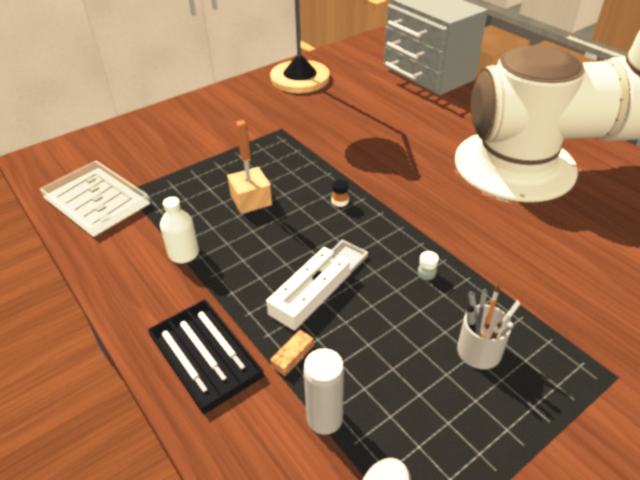

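View pics/top0.png

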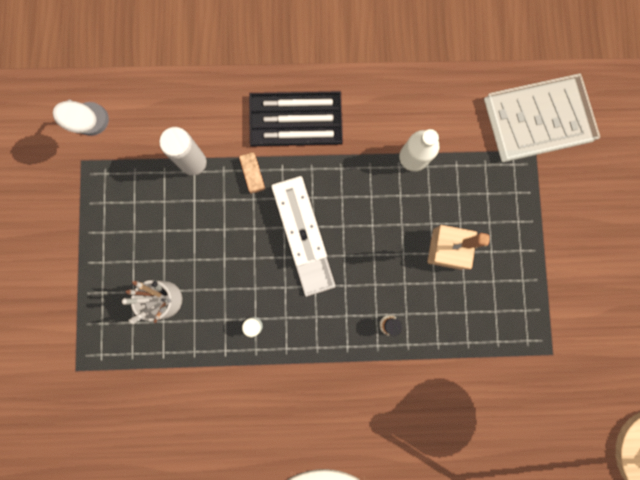

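View pics/wrist0.png

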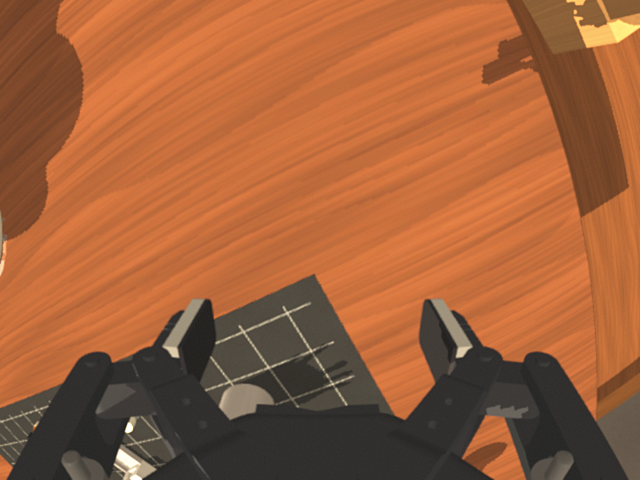

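The top view shows the rail near (300,225), its tray at (315,278), the cup near (160,300) and the rest near (455,247) with the scraper leaning right. Next I'll enlarge these.

```bash
cat > h.py <<'E'
import numpy as np,cv2
def ray(c,u,v):
    T=np.array(c["cam_to_world"]);d=T[:3,:3]@[(u-c["cx"])/c["fx"],(v-c["cy"])/c["fy"],1];return T[:3,3],d
def at_z(c,u,v,z):
    o,d=ray(c,u,v);return o+d*(z-o[2])/d[2]
def proj(c,p):
    T=np.array(c["cam_to_world"]);q=T[:3,:3].T@(np.array(p)-T[:3,3]);return np.array([c["fx"]*q[0]/q[2]+c["cx"],c["fy"]*q[1]/q[2]+c["cy"]])
def tri(c1,p1,c2,p2):
    (o1,d1),(o2,d2)=ray(c1,*p1),ray(c2,*p2)
    A=np.c_[d1,-d2];s=np.linalg.lstsq(A,o2-o1,rcond=None)[0];a=o1+s[0]*d1;b=o2+s[1]*d2
    return (a+b)/2,np.linalg.norm(a-b)
def crop(img,x,y,w,h,k,name):
    s=cv2.resize(img[y:y+h,x:x+w,::-1],None,fx=k,fy=k,interpolation=cv2.INTER_CUBIC)
    for i in range(0,w,10):
        cv2.line(s,(i*k,0),(i*k,6),(0,255,0),1)
        if i%20==0: cv2.putText(s,str(x+i),(i*k,16),0,.35,(0,255,0),1)
    for j in range(0,h,10):
        cv2.line(s,(0,j*k),(6,j*k),(0,255,0),1)
        if j%20==0: cv2.putText(s,str(y+j),(8,j*k+4),0,.35,(0,255,0),1)
    cv2.imwrite(f"pics/{name}.png",s)
E
python3 - <<'E'
from h import *; from cell import *; import pickle
t=eyes.camera("top"); s=eyes.camera("scene"); pickle.dump((t,s),open("cams.pkl","wb"))
crop(t["color"],265,170,80,130,4,"t_rail"); crop(t["color"],425,220,70,55,10,"t_rest"); crop(t["color"],115,270,75,60,10,"t_cup")
crop(s["color"],220,115,65,100,6,"s_rest"); crop(s["color"],260,235,115,95,6,"s_rail"); crop(s["color"],450,280,75,95,6,"s_cup")
E
cd pics; python3 -c "
import cv2,numpy as np
def cat(a,b,o):
    a,b=cv2.imread(a),cv2.imread(b);h=max(a.shape[0],b.shape[0]);c=lambda i:np.pad(i,((0,h-i.shape[0]),(0,0),(0,0)));r=np.hstack([c(a),c(b)]);print(r.shape);cv2.imwrite(o,r)
cat('t_rail.png','s_rest.png','m1.png')"
```

```text
(600, 710, 3)
```

View pics/m1.png

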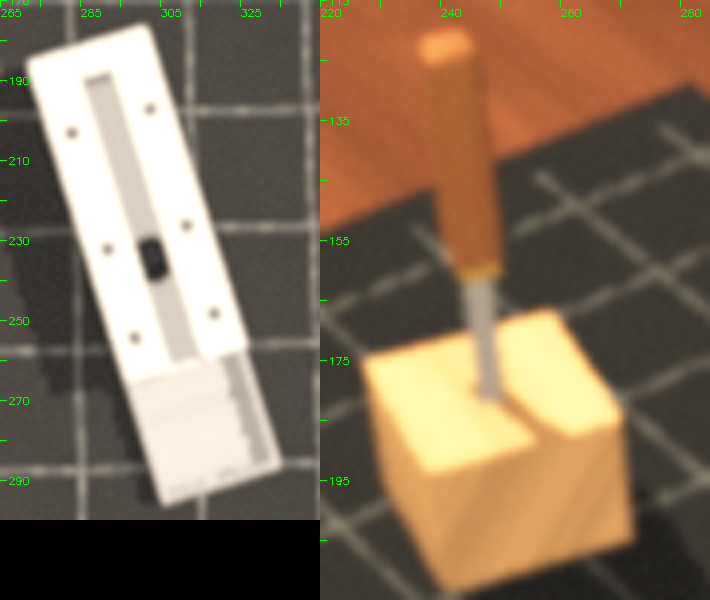

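View pics/t_rest.png

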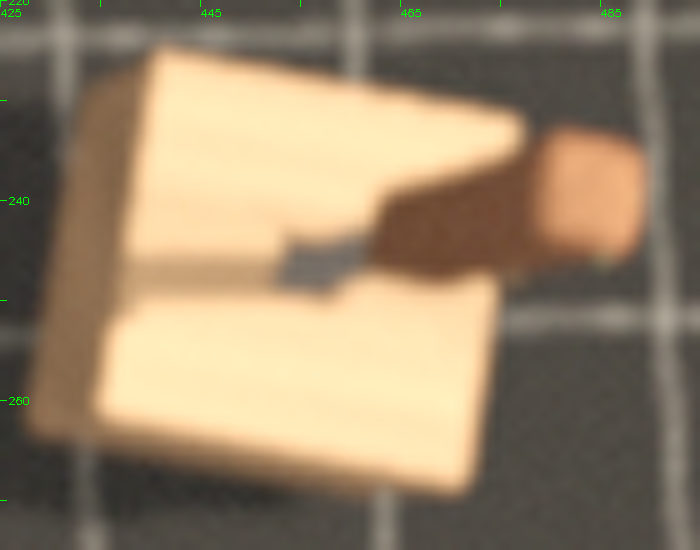

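View pics/t_cup.png

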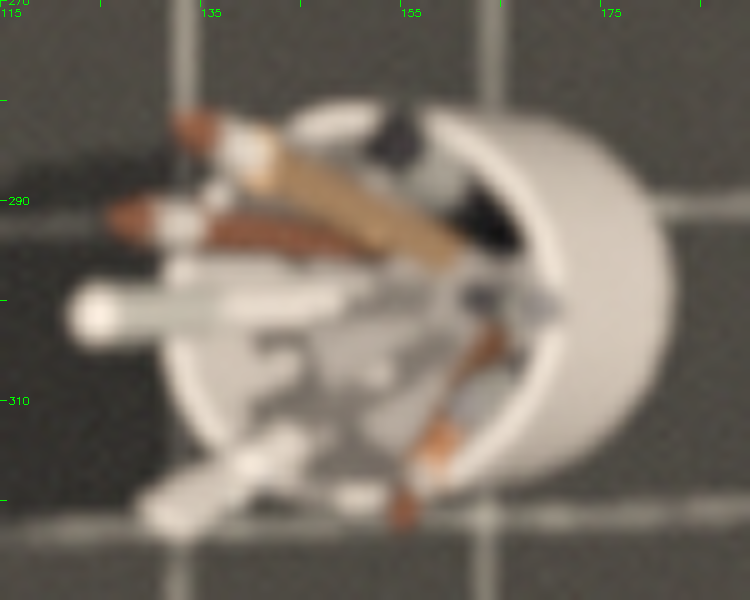

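View pics/s_rail.png

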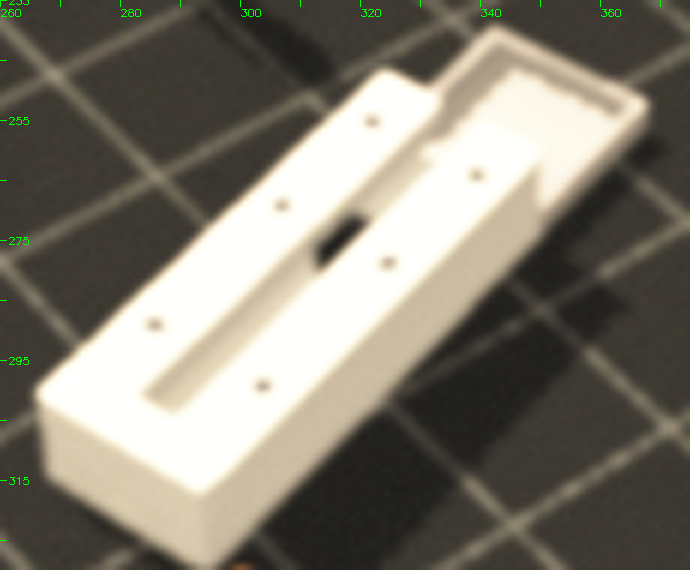

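View pics/s_cup.png

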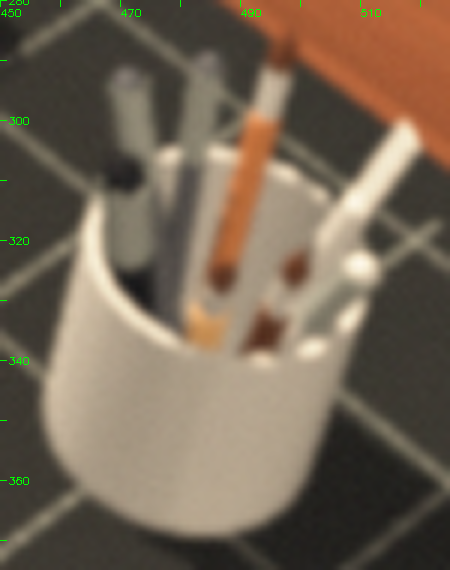

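```bash
python3 - <<'E'
from h import *; import pickle
t,s=pickle.load(open("cams.pkl","rb"))
np.set_printoptions(precision=1,suppress=True)
print("rail"); 
R=[at_z(t,*p,38) for p in [(272,185.5),(302,176.5),(326.5,257),(297,265.5)]];print(np.array(R))
for a,b in [(0,1),(1,2),(2,3),(3,0)]: print(np.linalg.norm(R[a]-R[b]))
print("rail scene");print(np.array([at_z(s,*p,38) for p in [(266.5,300),(294,317.5),(324,246)]]))
print("slot end z38",at_z(t,289,190,38),at_z(t,311,260,38)); print("slot scene",at_z(s,286.5,302.5,38))
print("stub top",at_z(t,302.7,233,35), "scene", at_z(s,318,273,35))
print("rest");Q=np.array([at_z(t,*p,55) for p in [(440.5,225),(477,232),(471.5,269),(435,261.5)]]);print(Q,Q.mean(0),np.linalg.norm(Q-np.roll(Q,1,0),axis=1))
Q=np.array([at_z(s,*p,55) for p in [(227,174.5),(260,167),(270.5,184.5),(238,193.5)]]);print(Q,Q.mean(0),np.linalg.norm(Q-np.roll(Q,1,0),axis=1))
print("handle top",tri(t,(483.5,238.7),s,(240.5,122.5)), tri(t,(463,243.5),s,(244.5,160)))
print("cup rim"); print(at_z(t,133,302,75),at_z(t,171,302,75)); print(at_z(t,150.5,282,75),at_z(t,150.5,320,75))
print(at_z(s,466.5,317,75),at_z(s,512,330,75))
E
```

```text
rail
[[683.5  79.1  38. ]
 [700.1  19.8  38. ]
 [540.2 -23.2  38. ]
 [525.4  34.2  38. ]]
61.553246806247806
165.6209239858014
59.2651686485572
164.3826217795904
rail scene
[[699.4  22.5  38. ]
 [684.5  82.9  38. ]
 [539.7 -23.1  38. ]]
slot end z38 [673.7  46.   38. ] [535.2   6.9  38. ]
slot scene [675.6  48.3  38. ]
stub top [588.5  21.5  35. ] scene [589.5  23.7  35. ]
rest
[[ 594.4 -243.6   55. ]
 [ 578.9 -313.3   55. ]
 [ 508.3 -297.9   55. ]
 [ 524.6 -228.8   55. ]] [ 551.6 -270.9   55. ] [71.3 71.5 72.3 71. ]
[[ 577.6 -313.7   55. ]
 [ 507.2 -292.7   55. ]
 [ 524.1 -226.2   55. ]
 [ 593.4 -242.4   55. ]] [ 550.6 -268.8   55. ] [73.1 73.5 68.7 71.2]
handle top (array([ 552.6, -270.3,  193.3]), np.float64(0.07996686288839373)) (array([ 554.2, -267.6,  106.9]), np.float64(2.840966032911481))
cup rim
[466. 333.  75.] [463.9 264.5  75. ]
[501.2 301.8  75. ] [432.7 301.2  75. ]
[486.6 275.2  75. ] [451.2 335.4  75. ]
```

```bash
cat >> h.py <<'E'
from scipy.spatial.transform import Rotation as Ro
def down(a_deg):  # jaw (tool y) direction in world
    a=np.radians(a_deg);y=np.array([np.cos(a),np.sin(a),0]);z=np.array([0,0,-1.]);x=np.cross(y,z)
    q=Ro.from_matrix(np.c_[x,y,z]).as_quat();return [q[3],q[0],q[1],q[2]]
RO=np.array([595.4,24.0]);RA=195.5;RX=np.array([np.cos(np.radians(RA)),np.sin(np.radians(RA))])
E
python3 - <<'E'
from h import *; from cell import *
for n,p,b in [("rest",[552,-270,270],-12.5),("rail",[600,25,250],15.5),("cup",[466,300,250],0)]:
    for k in range(4):
        q=kin.inverse_kinematics(p,down(b+90*k)); print(n,b+90*k,None if q is None else np.round(q,2))
E
```

```text
rest -12.5 [-0.58  0.22  1.27 -0.    1.64 -0.36]
rest 77.5 [-0.58  0.22  1.27 -0.    1.64 -1.93]
rest 167.5 [-0.58  0.22  1.27 -0.    1.64  2.78]
rest 257.5 [-0.58  0.22  1.27 -0.    1.64  1.21]
rail 15.5 [-0.09  0.2   1.34 -0.    1.6  -0.36]
rail 105.5 [-0.09  0.2   1.34 -0.    1.6  -1.93]
rail 195.5 [-0.09  0.2   1.34 -0.    1.6   2.78]
rail 285.5 [-0.09  0.2   1.34 -0.    1.6   1.21]
cup 0 [ 0.43  0.1   1.45 -0.    1.59  0.43]
cup 90 [ 0.43  0.1   1.45 -0.    1.59 -1.14]
cup 180 [ 0.43  0.1   1.45 -0.    1.59 -2.71]
cup 270 [ 0.43  0.1   1.45 -0.    1.59  2.  ]
```

```bash
python3 - <<'E'
from h import *; from cell import *
arm.goto([552,-270,270],down(-12.5))
c=eyes.camera("wrist"); cv2.imwrite("pics/w1.png",c["color"][:,:,::-1]); t=eyes.camera("scene");cv2.imwrite("pics/s1.png",t["color"][:,:,::-1])
print(read_time_s(),read_ee_pos())
E
```

```text
3.2833 [ 552.24410418 -269.43535368  270.04416562]
```

View pics/w1.png

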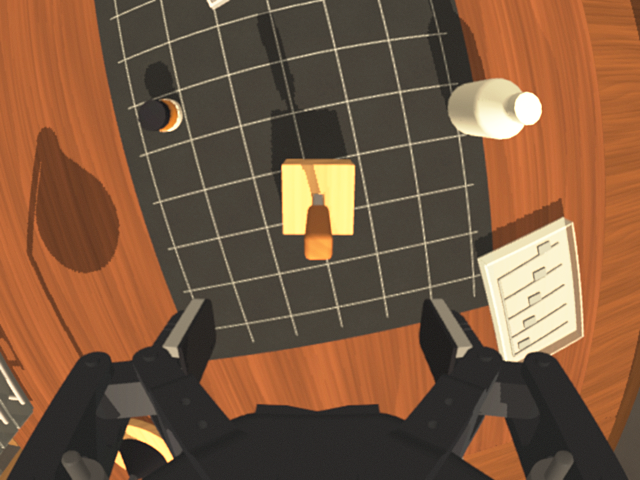

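The rest looks square to the jaws, and the scraper's handle top is near (318,246). I'll zoom in to read the yaw.

```bash
python3 - <<'E'
from h import *
crop(cv2.imread("pics/w1.png")[:,:,::-1],275,155,90,110,6,"w1c")
E
```

```text
(no output)
```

View pics/w1c.png

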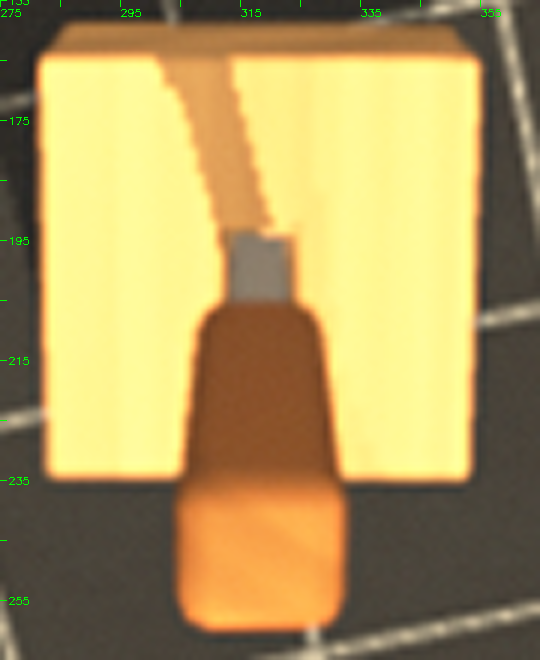

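```bash
cat >> h.py <<'E'
def wray(c,pos,quat,u,v):
    T=np.array(c["tool_from_camera"]);dx,dy=u-c["cx"],v-c["cy"];r=np.hypot(dx,dy);th=r/c["fx"]
    d=np.array([np.sin(th)*dx/max(r,1e-9),np.sin(th)*dy/max(r,1e-9),np.cos(th)])
    R=Ro.from_quat([quat[1],quat[2],quat[3],quat[0]]).as_matrix()
    return np.array(pos)+R@T[:3,3],R@T[:3,:3]@d
def wat(c,pos,quat,u,v,z):
    o,d=wray(c,pos,quat,u,v);return o+d*(z-o[2])/d[2]
E
python3 - <<'E'
from h import *; from cell import *
np.set_printoptions(precision=1,suppress=True)
c=eyes.camera("wrist");p=read_ee_pos();q=read_eef_rot()
W=lambda u,v,z:wat(c,p,q,u,v,z)
print("top c",W(318.3,247,195)); print("top edges",W(306,236,195),W(331.5,236.5,195),W(330.5,259.5,195),W(306,259,195))
print("ferrule",W(318.5,207,111)); print("shank base edges",W(313,193.5,55),W(322.5,193.5,55),W(313.3,205,75))
Q=np.array([W(282,164.5,55),W(354.5,164.5,55),W(353,234.5,55),W(283.3,234.5,55)]);print(Q.mean(0),np.linalg.norm(Q-np.roll(Q,1,0),axis=1))
print(q)
E
```

```text
top c [ 553.7 -269.8  195. ]
top edges [ 547.9 -261.1  195. ] [ 563.1 -264.9  195. ] [ 559.4 -279.6  195. ] [ 544.4 -275.9  195. ]
ferrule [ 555.3 -264.6  111. ]
shank base edges [ 550.3 -263.3   55. ] [ 559.4 -265.3   55. ] [ 549.3 -270.1   75. ]
[ 553.8 -270.9   55. ] [70.9 69.9 70.9 70.5]
[0.  0.8 0.6 0. ]
```

```bash
python3 - <<'E'
from h import *; from cell import *
q=down(-13.5)
arm.goto([554,-269.7,250],q)
arm.move_linear([554,-269.7,137],feed=100)
gripper_to(10,60); print(read_finger_gap(),read_ee_pos(),read_wrist_force())
c=eyes.camera("scene");crop(c["color"],200,60,110,150,4,"s2")
arm.move_linear([554,-269.7,240],feed=60)
print(read_finger_gap(),read_wrist_force(),read_time_s())
c=eyes.camera("scene");crop(c["color"],200,30,110,150,4,"s3")
c=eyes.camera("wrist");crop(c["color"],230,100,180,220,3,"w3")
E
cd pics; python3 -c "
import cv2,numpy as np
cv2.imwrite('m3.png',np.hstack([cv2.imread('s2.png')[:,:],cv2.imread('s3.png')]))
cv2.imwrite('w3b.png',cv2.resize(cv2.imread('w3.png'),None,fx=.9,fy=.9))"
```

```text
17.337876213835212 [ 553.91644667 -269.71466425  137.13600518] [-0.78435942  0.17511872  3.53231317]
17.12932160706877 [ 0.1008832   0.61113608 -0.50325394] 7.4083
```

View pics/s3.png

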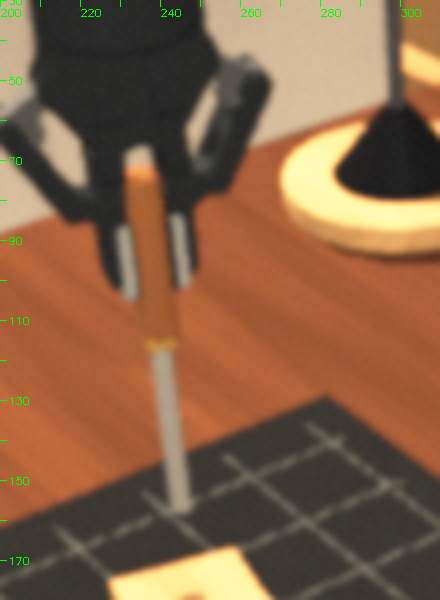

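View pics/w3b.png

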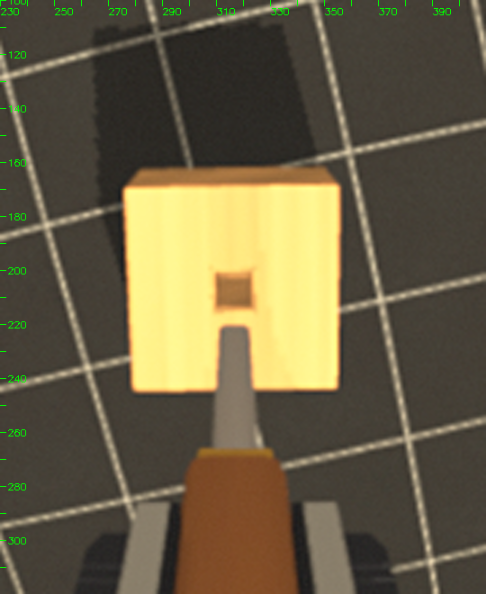

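```bash
python3 - <<'E'
from h import *; from cell import *
np.set_printoptions(precision=2,suppress=True)
c=eyes.camera("wrist");p=read_ee_pos();q=read_eef_rot()
R=Ro.from_quat([q[1],q[2],q[3],q[0]]).as_matrix()
T=lambda u,v,z:R.T@(wat(c,p,q,u,v,z)-p)
print("front tip edge centre (tool)",T(316.7,220.7,113),"edges",T(311.1,220.7,113),T(321.9,220.7,113))
print("ferrule front edge",T(317,100+450/2.7,214), T(230+198/2.7,266.7,214),T(230+273/2.7,266.7,214))
print("shank at ferrule",T(230+213/2.7,266,214),T(230+258/2.7,266,214))
s=eyes.camera("scene"); 
o,d=wray(c,p,q,316.7,220.7); o2,d2=ray(s,244.5,157.5)
A=np.c_[d,-d2];x=np.linalg.lstsq(A,o2-o,rcond=None)[0];print(o+x[0]*d,o2+x[1]*d2)
print("tip scene at z113",at_z(s,244.5,157.5,113),p)
print("rest ctr",wat(c,p,q,230+235/2.7,100+(185+390)/2/2.7,55), "hole", wat(c,p,q,230+234/2.7,100+291/2.7,55))
E
```

```text
front tip edge centre (tool) [  2.6    0.47 126.81] edges [  2.61  -3.74 126.81] [  2.6    4.37 126.81]
ferrule front edge [ 7.43  0.72 25.81] [ 7.41 -5.96 25.82] [ 7.4   7.61 25.81]
shank at ferrule [ 7.78 -3.24 25.82] [ 7.78  4.89 25.81]
[ 555.08 -266.93  114.2 ] [ 555.25 -267.04  114.22]
tip scene at z113 [ 554.41 -268.64  113.  ] [ 553.96 -269.69  239.81]
rest ctr [ 554.57 -270.03   55.  ] hole [ 553.96 -271.13   55.  ]
```

```bash
python3 - <<'E'
from h import *; from cell import *
q=down(RA-180)
P=RO-35*RX
arm.goto([*P,240],q)
arm.move_linear([*P,180],feed=80)
print(read_finger_gap(),read_ee_pos(),read_time_s())
c=eyes.camera("wrist");cv2.imwrite("pics/w4.png",c["color"][:,:,::-1]);crop(c["color"],220,120,200,160,4,"w4c")
c=eyes.camera("scene");crop(c["color"],230,180,150,140,5,"s4")
E
```

```text
17.242228036033307 [629.35983908  33.350013   180.55019098] 9.7
```

View pics/w4c.png

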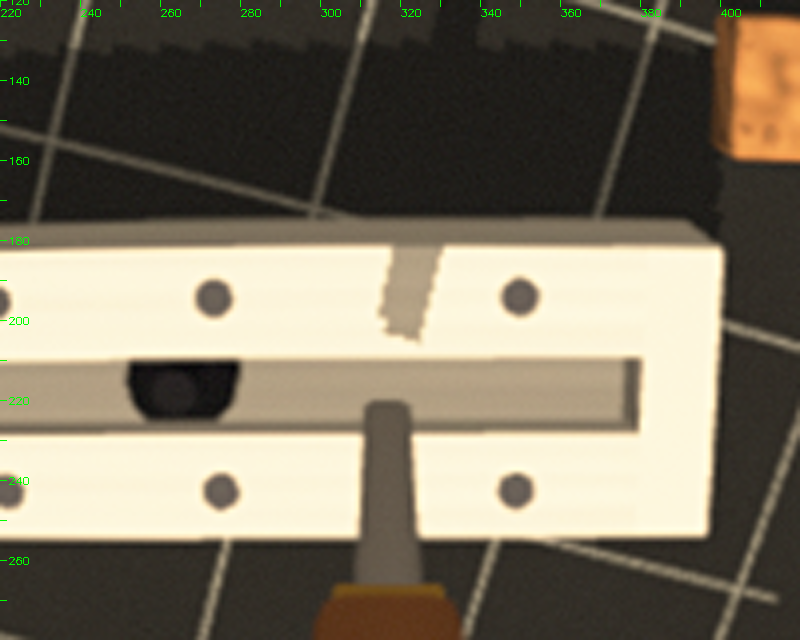

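View pics/s4.png

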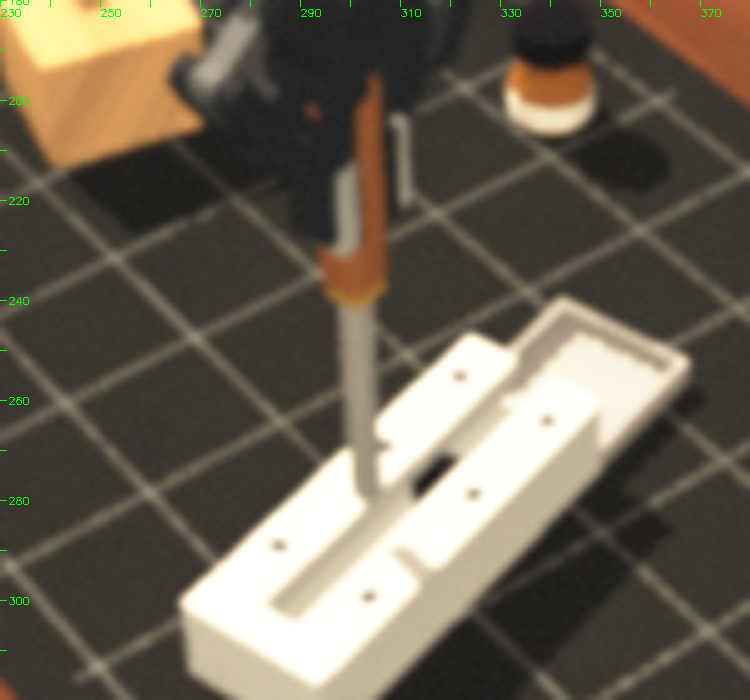

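```bash
python3 - <<'E'
from h import *; from cell import *
np.set_printoptions(precision=2,suppress=True)
c=eyes.camera("wrist");p=read_ee_pos();q=read_eef_rot()
R=Ro.from_quat([q[1],q[2],q[3],q[0]]).as_matrix()
T=lambda u,v,z:R.T@(wat(c,p,q,u,v,z)-p)
for z in (53.5,): print("tip front",T(316.8,220.5,z),T(311,221,z),T(322.3,221,z))
print("slot edges",T(340,209.7,38),T(340,227.6,38), "left part",T(225,210.2,38),T(225,227,38))
print("rail edges",T(320,181,38),T(320,254.5,38),"left",T(225,182,38),T(225,255,38))
print("slot end",T(380,218,38),"rail end",T(400,181.5,38),T(397,254,38))
print("disc right edge at z26",T(279.5,211,26), "stub top", T(263.5,217.5,35))
s=eyes.camera("scene")
print("scene tip z53.5", R.T@(at_z(s,303.5,278.5,53.5)-p))
E
```

```text
tip front [  2.29   0.41 127.08] [  1.91  -3.95 127.08] [  1.9    4.54 127.08]
slot edges [  6.83  18.71 142.59] [ -7.91  18.94 142.6 ] left part [  6.92 -73.42 142.52] [ -7.18 -74.42 142.52]
rail edges [ 29.74   2.91 142.57] [-30.86   2.98 142.59] left [ 29.9  -72.03 142.51] [-31.58 -76.39 142.53]
slot end [  0.11  50.98 142.62] rail end [ 29.97  65.85 142.63] [-30.79  67.01 142.64]
disc right edge at z26 [  2.87 -30.36 154.55] stub top [ -0.2  -42.58 145.55]
scene tip z53.5 [  0.05  -1.59 127.08]
```

```bash
python3 - <<'E'
from h import *; from cell import *
tx=np.array([-RX[1]*-1,-RX[0]]) if 0 else np.array([RX[1],-RX[0]])
print(tx)
P=RO-35*RX+1.9*tx
arm.move_linear([*P,180],feed=40)
for z in (165,154,148,143.6):
    arm.move_linear([*P,z],feed=30); f=np.array(read_wrist_force()); print(z,f,read_ee_pos())
    if np.abs(f).max()>8: break
c=eyes.camera("wrist");crop(c["color"],220,120,200,160,4,"w5c")
c=eyes.camera("scene");crop(c["color"],230,180,150,140,5,"s5");print(read_time_s())
E
```

```text
[-0.26723838  0.96363045]
165 [ 1.20112559  0.38991298 -0.39257329] [628.63695822  35.16292263 164.99928305]
154 [ 0.5592963   0.20034676 -1.59122282] [628.5623146   35.20021212 153.88452655]
148 [ 0.2778788  -0.72232572 -0.71749536] [628.53055017  35.18509184 147.77076888]
143.6 [-0.11755119 -0.05634236 -0.34214929] [628.51033678  35.18676642 143.34846057]
12.0667
```

View pics/w5c.png

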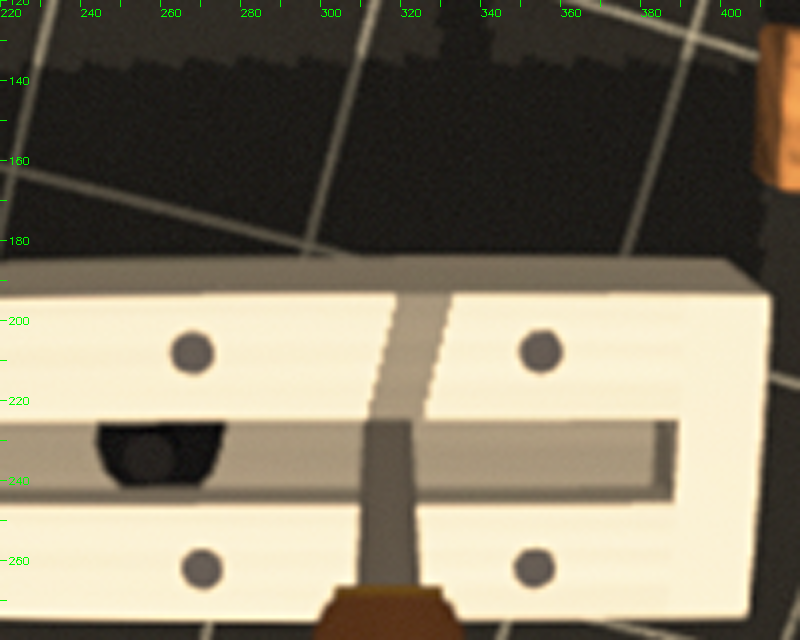

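View pics/s5.png

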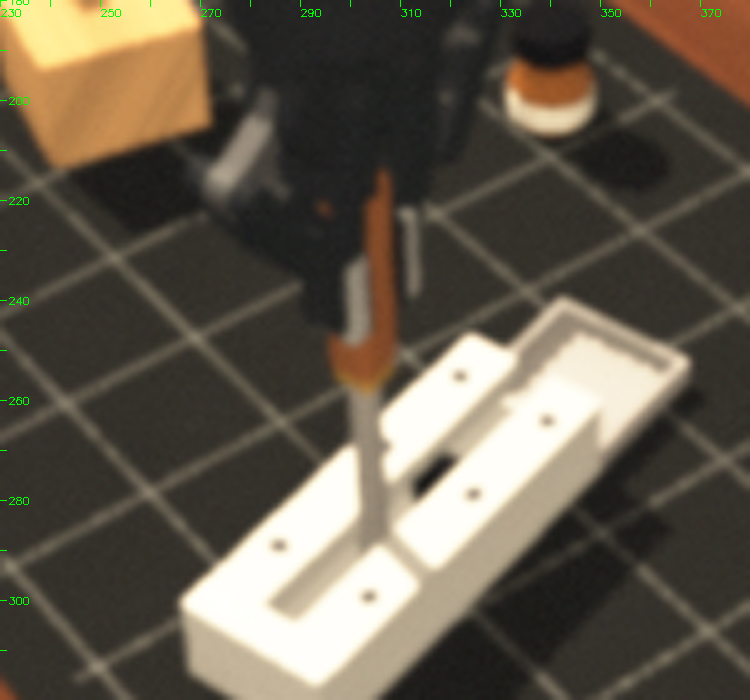

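The tip is in the slot behind the scrap, with almost no force. Now I'll push.

```bash
python3 - <<'E'
from h import *; from cell import *
tx=np.array([RX[1],-RX[0]])
for x,l in ((-10,2.0),(20,2.1),(45,2.2),(68,2.3)):
    arm.move_linear([*(RO+x*RX+l*tx),143.6],feed=35); f=np.array(read_wrist_force()); print(x,f.round(2),read_ee_pos().round(1),read_finger_gap())
    if np.abs(f[:2]).max()>12: break
print(read_time_s())
c=eyes.camera("wrist");crop(c["color"],220,120,200,160,4,"w6c")
c=eyes.camera("scene");crop(c["color"],260,180,130,140,5,"s6")
E
```

```text
-10 [ 0.02 -0.07  0.2 ] [604.6  28.6 143.7] 17.31004567005302
20 [-0.36 -0.16 -0.99] [575.7  20.7 143.6] 17.074735181044513
45 [ 0.16 -0.75 -0.54] [551.6  14.1 143.7] 17.203415436654748
68 [-0.87 -0.28 -0.94] [529.4   8.  143.7] 17.267742229607407
15.6167
```

View pics/w6c.png

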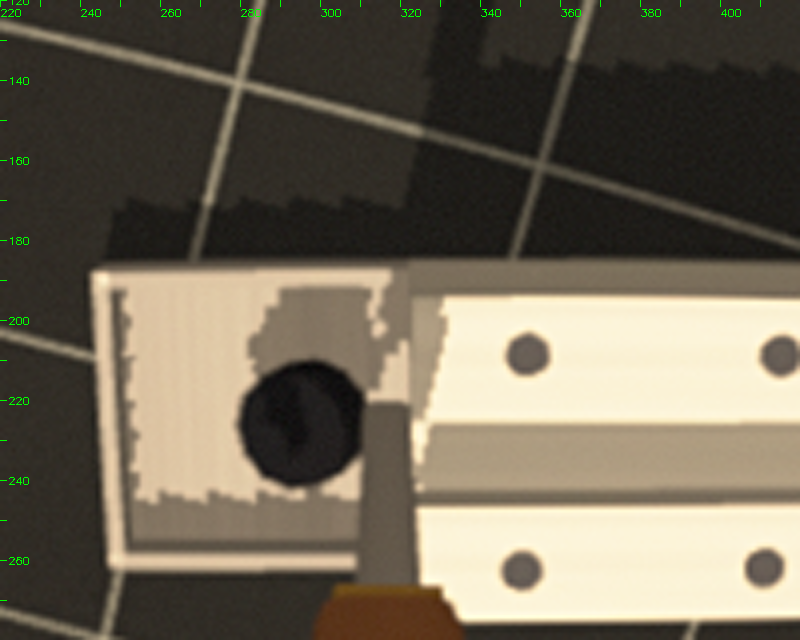

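View pics/s6.png

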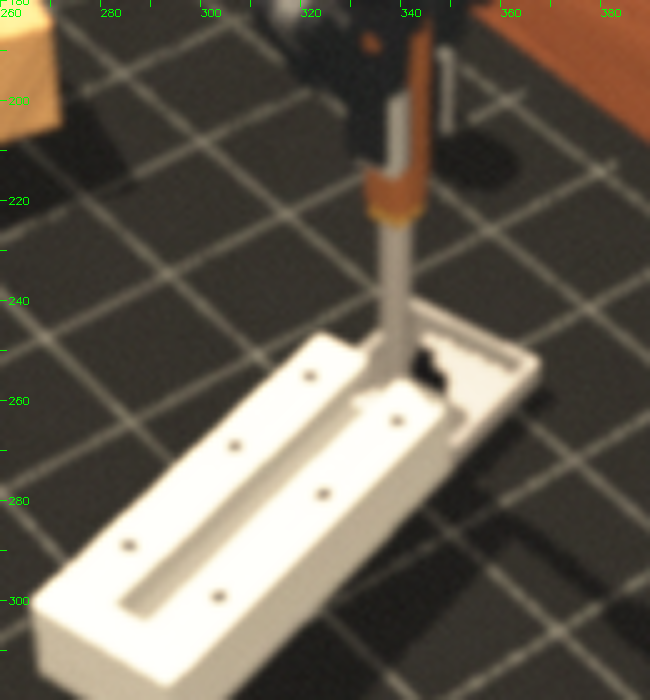

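```bash
python3 - <<'E'
from h import *; from cell import *
p=read_ee_pos()
arm.move_linear([p[0],p[1],200],feed=80)
c=eyes.camera("wrist");crop(c["color"],220,120,200,160,4,"w7c")
arm.move_linear([p[0],p[1],280],feed=120)
arm.goto([466,300,280],down(15.5))
print(read_time_s(),read_ee_pos(),read_finger_gap())
c=eyes.camera("wrist");cv2.imwrite("pics/w8.png",c["color"][:,:,::-1]);crop(c["color"],240,120,150,130,5,"w8c")
c=eyes.camera("top");crop(c["color"],115,250,100,80,7,"t8")
c=eyes.camera("scene");crop(c["color"],430,180,120,190,3,"s8")
E
```

```text
18.5833 [466.45171328 299.12986792 279.80426388] 17.43855396309777
```

View pics/w7c.png

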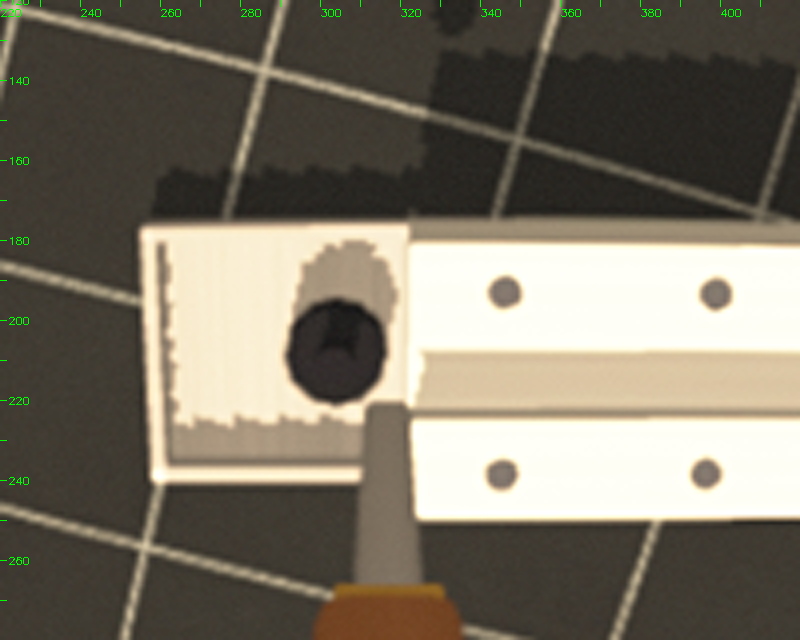

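View pics/w8c.png

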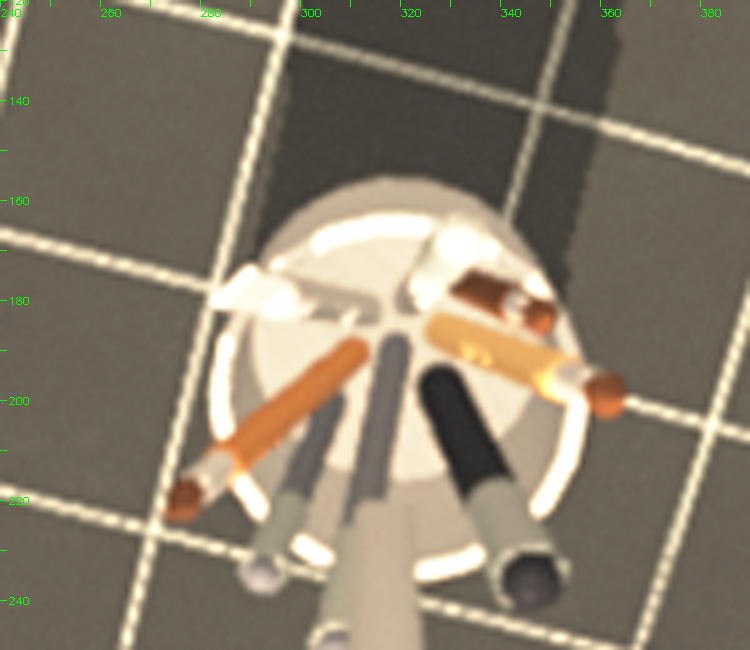

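View pics/s8.png

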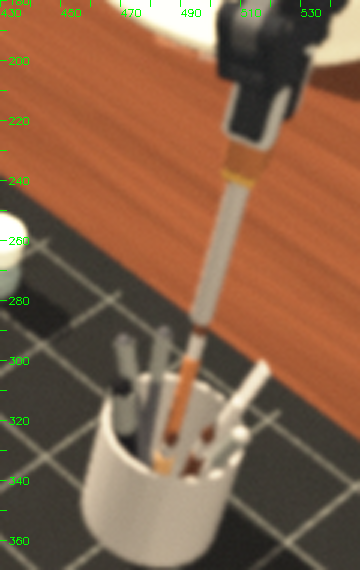

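```bash
python3 - <<'E'
from h import *; from cell import *
np.set_printoptions(precision=1,suppress=True)
c=eyes.camera("wrist");p=read_ee_pos();q=read_eef_rot()
W=lambda u,v,z:wat(c,p,q,u,v,z)
pts=[(281,200),(355.5,200),(318,162.5),(345,222),(291,222),(332,235)]
X=np.array([W(u,v,75)[:2] for u,v in pts])
from scipy.optimize import least_squares
r=least_squares(lambda a:np.hypot(*(X-a[:2]).T)-a[2],[466,300,35]);print(r.x,r.fun)
r2=least_squares(lambda a:np.hypot(*(X-a[:2]).T)-35,[466,300]);print(r2.x,r2.fun)
C=r2.x
for n,u,v in [("orange",311,190),("grey1",306,201),("grey2",318,187.5),("yellow",325,185),("pen",326,195),("white1",314,182),("white2",320,180),("brown",329,178)]:
    print(n,(W(u,v,12)[:2]-C))
R=Ro.from_quat([q[1],q[2],q[3],q[0]]).as_matrix()
# tip
tip=p+R@np.array([-2.3,.4,127]); print("tip est",tip,tip[:2]-C, "front px tip:",W(318,220,tip[2])[:2]-C)
crop(c["color"],290,160,60,50,13,"w9c")
s=eyes.camera("scene");print("scene tip",at_z(s,430+200/3,180+325/3,tip[2])[:2])
# cup outline in scene: bottom base
print(read_time_s())
E
```

```text
[468.1 300.6  35.6] [ 0.3 -0.   0.3 -1.6 -1.   2.1]
[468.2 300.4] [ 0.9  0.5  1.1 -1.3 -0.6  2.4]
orange [-7.2 -4.3]
grey1 [ -9.4 -18. ]
grey2 [-0.4  0.5]
yellow [6.4 5.3]
pen [10.5 -5.4]
white1 [-6.4  5.4]
white2 [-0.5  9.3]
brown [ 8.5 14.2]
tip est [467.6 296.9 153. ] [-0.6 -3.5] front px tip: [-1.1  1.6]
scene tip [469.7 301.6]
18.8333
```

View pics/w9c.png

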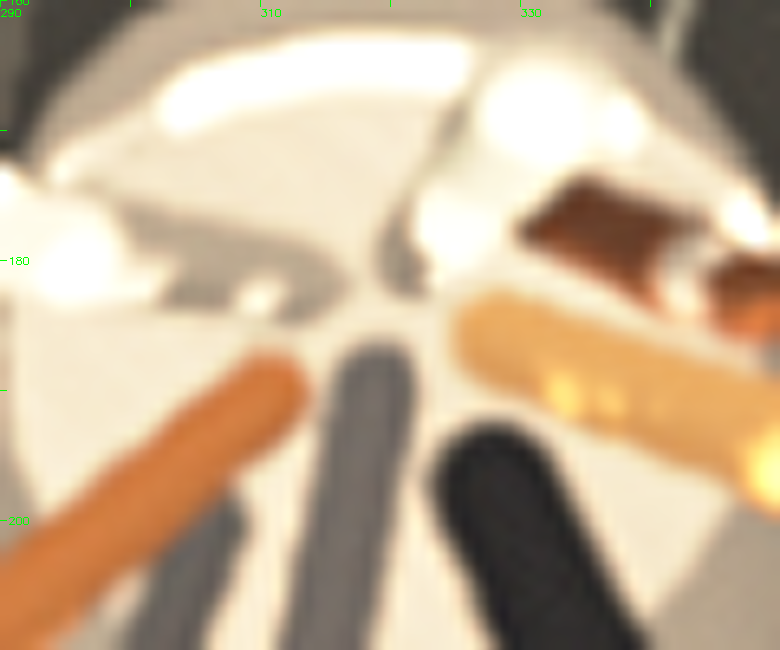

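View pics/t8.png

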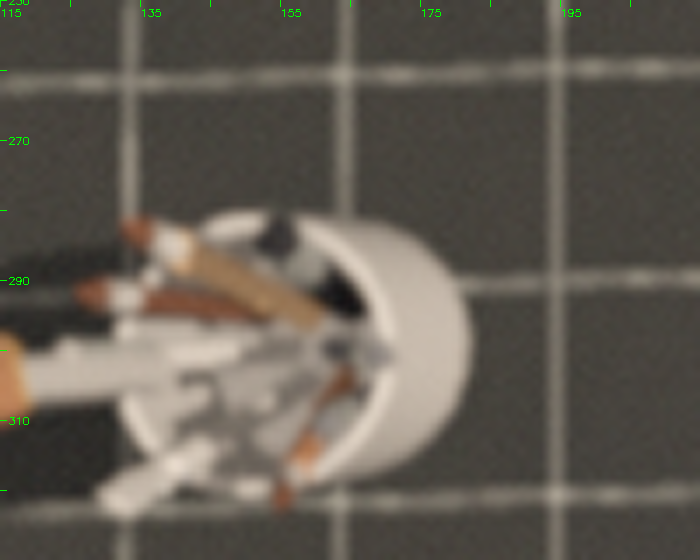

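```bash
python3 - <<'E'
from h import *; from cell import *
p=read_ee_pos()
P=[p[0],p[1]+7.0]; print(P)
arm.move_linear([*P,280],feed=60)
arm.move_linear([*P,215],feed=50)
print(read_ee_pos(),read_wrist_force(),read_time_s())
c=eyes.camera("wrist");crop(c["color"],260,140,110,100,7,"w10c")
c=eyes.camera("scene");crop(c["color"],440,210,100,170,3,"s10")
E
```

```text
[np.float64(466.4644220898241), np.float64(306.20741757252335)]
[466.58079285 306.24041795 215.32224175] [-0.36753106  0.10381645 -1.34264232] 20.5333
```

View pics/w10c.png

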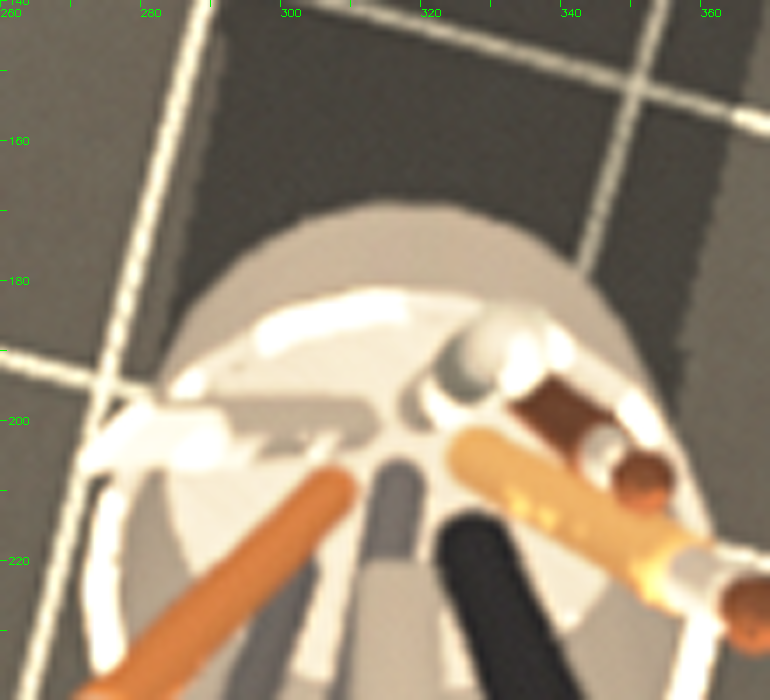

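View pics/s10.png

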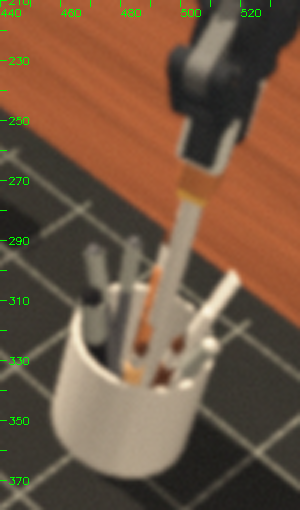

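```bash
cat >> h.py <<'E'
def wproj(c,pos,quat,X):
    T=np.array(c["tool_from_camera"]);R=Ro.from_quat([quat[1],quat[2],quat[3],quat[0]]).as_matrix()
    a=T[:3,:3].T@(R.T@(np.array(X)-pos)-T[:3,3]);th=np.arctan2(np.hypot(a[0],a[1]),a[2]);k=c["fx"]*th/np.hypot(a[0],a[1]);return np.array([c["cx"]+k*a[0],c["cy"]+k*a[1]])
E
python3 - <<'E'
from h import *; from cell import *
np.set_printoptions(precision=1,suppress=True)
c=eyes.camera("wrist");p=read_ee_pos();q=read_eef_rot()
R=Ro.from_quat([q[1],q[2],q[3],q[0]]).as_matrix()
zt=p[2]-127
for u in (310.5,315.8,321): print(R.T@(wat(c,p,q,u,220.3,zt)-p))
f=wat(c,p,q,315.8,220.3,zt); ctr=f-R[:,0]*4.5; print("ctr",ctr)
img=cv2.cvtColor(c["color"],cv2.COLOR_RGB2BGR); k=7; s=cv2.resize(img[140:240,260:370],None,fx=k,fy=k,interpolation=cv2.INTER_CUBIC)
for z,col in ((9,(0,0,255)),(30,(0,255,255))):
    pts=[]
    for a,b in ((1,1),(1,-1),(-1,-1),(-1,1)):
        X=ctr+R[:,0]*4.5*a+R[:,1]*4.5*b; X[2]=z; pts.append((wproj(c,p,q,X)-[260,140])*k)
    cv2.polylines(s,[np.int32(pts)],True,col,1)
cv2.imwrite("pics/w11.png",s)
E
```

```text
[  2.5  -4.3 127. ]
[  2.5  -0.3 127. ]
[  2.5   3.6 127. ]
ctr [466.8 304.2  88.2]
```

View pics/w11.png

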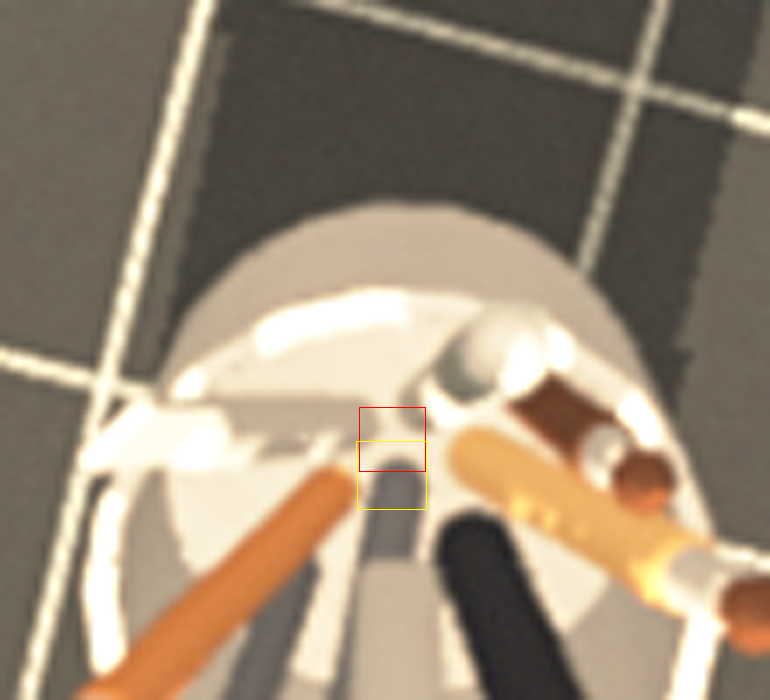

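The projected landing square fits the gap between the feet. I'll lower in small steps and check the force at each.

```bash
python3 - <<'E'
from h import *; from cell import *
np.set_printoptions(precision=1,suppress=True)
p=read_ee_pos(); P=np.array([p[0]+1.2,p[1]+0.3])
arm.move_linear([*P,205],feed=40)
for z in (190,175,165,158,152,147,143):
    arm.move_linear([*P,z],feed=25); f=np.array(read_wrist_force()); print(z,f,read_ee_pos(),np.array(read_torque()).round(2))
    if np.abs(f).max()>6: print("stop");break
print(read_time_s())
c=eyes.camera("wrist");crop(c["color"],250,140,130,110,6,"w12c")
c=eyes.camera("scene");crop(c["color"],440,230,100,150,4,"s12")
E
```

```text
190 [ 0.8 -0.8 -0.8] [467.8 306.6 190.1] [-0. -0. -0.]
175 [-0.4 -0.1 -0.9] [467.8 306.6 175.1] [0. 0. 0.]
165 [ 0.5  0.2 -0.5] [467.7 306.6 165. ] [-0.  0.  0.]
158 [-0.  -0.3 -0.4] [467.7 306.6 157.9] [-0.  0. -0.]
152 [ 0.3  0.1 -0.6] [467.7 306.6 151.8] [ 0.  0. -0.]
147 [-1.2 -0.2 -0.5] [467.6 306.5 146.8] [-0.1 -0.  -0. ]
143 [-0.1  0.4 -0.3] [467.6 306.6 142.8] [0.  0.1 0. ]
24.6167
```

View pics/w12c.png

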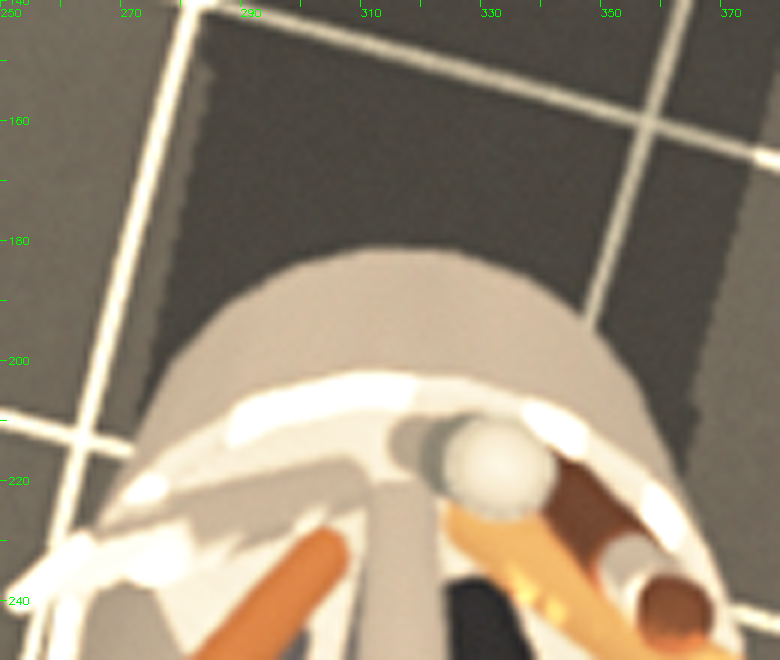

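View pics/s12.png

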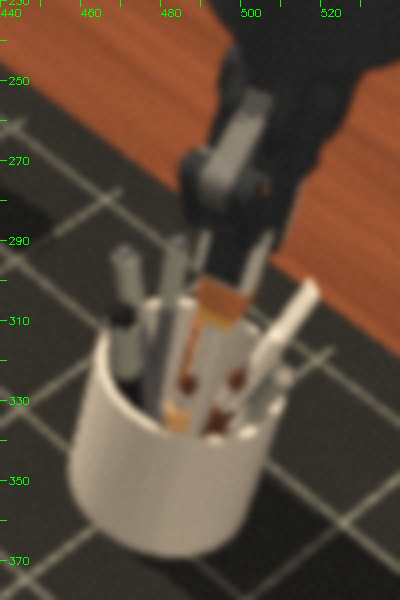

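```bash
python3 - <<'E'
from h import *; from cell import *
np.set_printoptions(precision=1,suppress=True)
p=read_ee_pos(); P=[467.7,306.6]
z=143.
while z>131:
    z-=1 if z>138 else .5
    arm.move_linear([*P,z],feed=20); arm.wait(.05); f=np.mean([read_wrist_force() for _ in range(5)],0); print(z,f,read_ee_pos()[2].round(2))
    if f[2]>3 : print("contact");break
print(read_time_s(),read_finger_gap())
c=eyes.camera("wrist");crop(c["color"],250,140,130,110,6,"w13c")
c=eyes.camera("scene");crop(c["color"],440,230,100,150,4,"s13")
E
```

```text
142.0 [ 0.1 -0.4 -1.4] 141.99
141.0 [ 0.7 -0.  -0.6] 141.02
140.0 [0.4 1.  0.5] 139.97
139.0 [ 0.3  0.5 -1.2] 138.84
138.0 [-0.2 -0.1 -1.1] 137.91
137.5 [-0.1 -0.4 -1. ] 137.5
137.0 [ 0.2 -0.3 -1.8] 136.98
136.5 [ 0.1  0.1 -0.4] 136.48
136.0 [-0.7  0.4 -1. ] 136.0
135.5 [-0.2  0.2 -1.3] 135.44
135.0 [-0.2  0.2  2. ] 135.15
134.5 [-0.4 -1.2  8.5] 135.06
contact
28.3167 17.314518935554716
```

View pics/w13c.png

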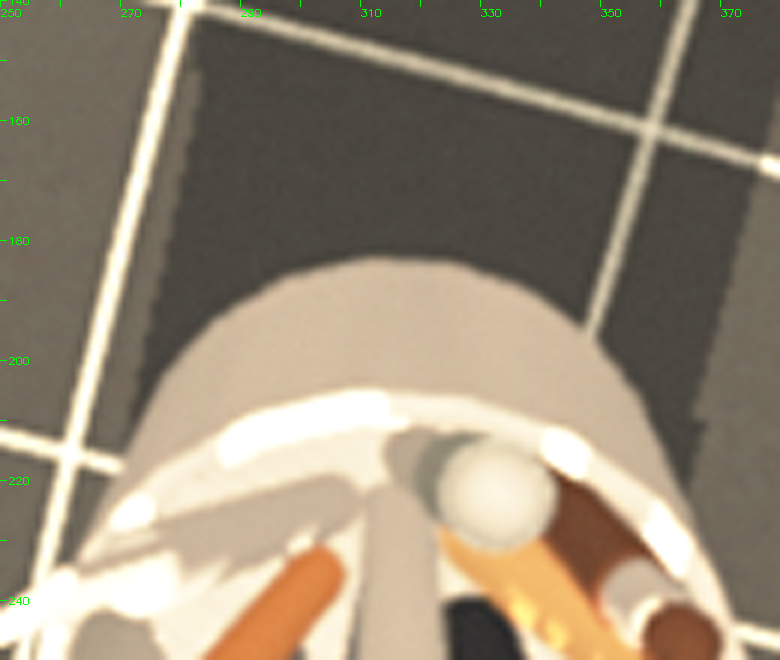

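View pics/s13.png

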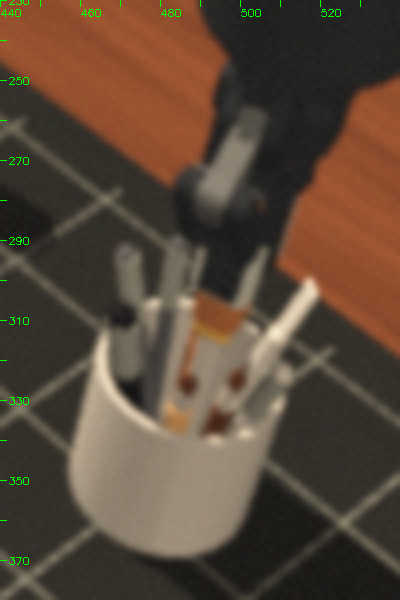

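```bash
python3 - <<'E'
from h import *; from cell import *
np.set_printoptions(precision=1,suppress=True)
arm.move_linear([467.7,306.6,135.0],feed=20); print(read_wrist_force())
gripper_to(30,20); arm.wait(.3)
c=eyes.camera("scene");crop(c["color"],440,230,100,150,4,"s14")
gripper_to(80); print(read_wrist_force(),read_finger_gap(),read_time_s())
c=eyes.camera("wrist");cv2.imwrite("pics/w14.png",c["color"][:,:,::-1])
c=eyes.camera("scene");crop(c["color"],440,230,100,150,4,"s15")
E
cd pics; python3 -c "
import cv2,numpy as np
cv2.imwrite('m15.png',np.hstack([cv2.imread('s14.png'),cv2.imread('s15.png')]))"
```

```text
[-0.1  0.7  4. ]
[-0.3 -0.3 -0.5] 80.01970514182044 29.8417
```

View pics/m15.png

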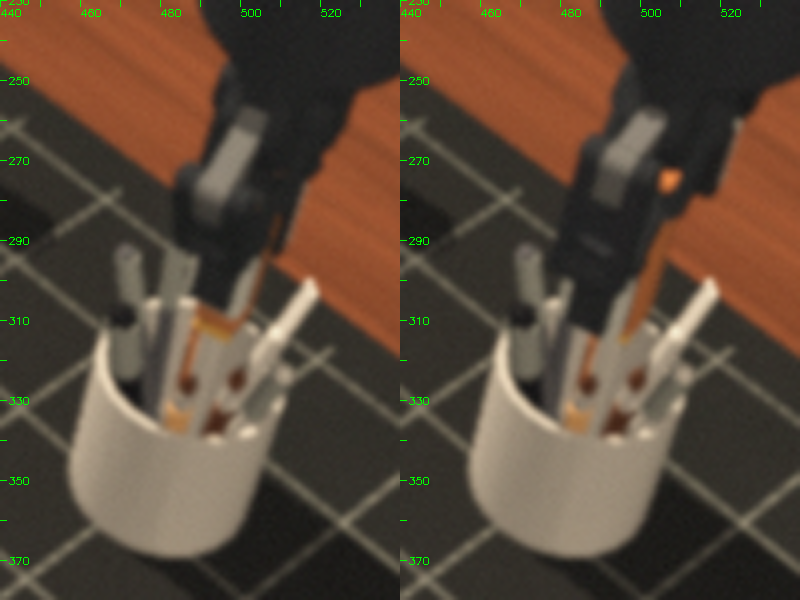

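View pics/w14.png

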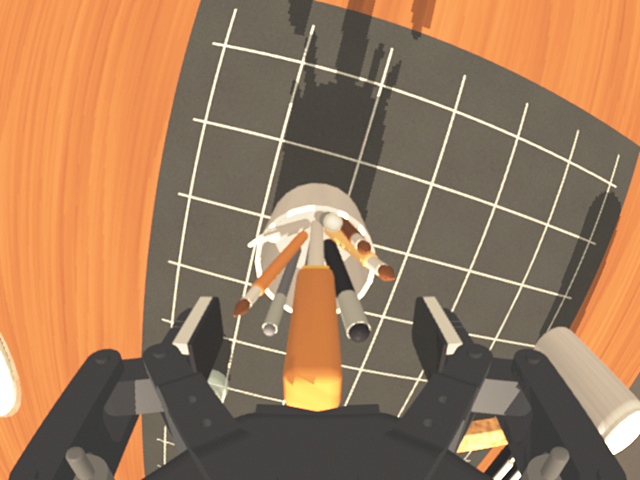

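```bash
python3 - <<'E'
from h import *; from cell import *
np.set_printoptions(precision=1,suppress=True)
arm.move_linear([467.7,306.6,165],feed=40);print(read_wrist_force())
arm.move_linear([467.7,306.6,300],feed=120);print(read_wrist_force())
c=eyes.camera("wrist");crop(c["color"],220,120,200,160,4,"w16")
arm.goto([350,480,320],down(15.5)); arm.wait(.3)
c=eyes.camera("scene");cv2.imwrite("pics/s16.png",c["color"][:,:,::-1])
crop(c["color"],430,230,100,150,4,"s16c")
c=eyes.camera("top");cv2.imwrite("pics/t16.png",c["color"][:,:,::-1]);crop(c["color"],275,250,80,60,8,"t16c")
print(read_time_s())
E
```

```text
[ 0.5 -0.3 -0.8]
[ 0.1 -0.3  0.4]
33.4167
```

View pics/s16c.png

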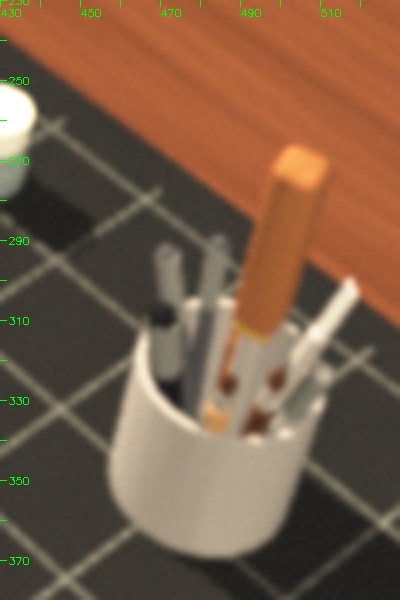

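View pics/t16.png

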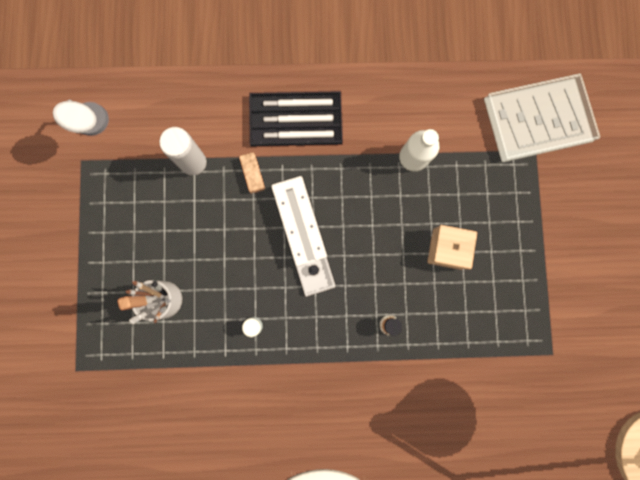

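View pics/w16.png

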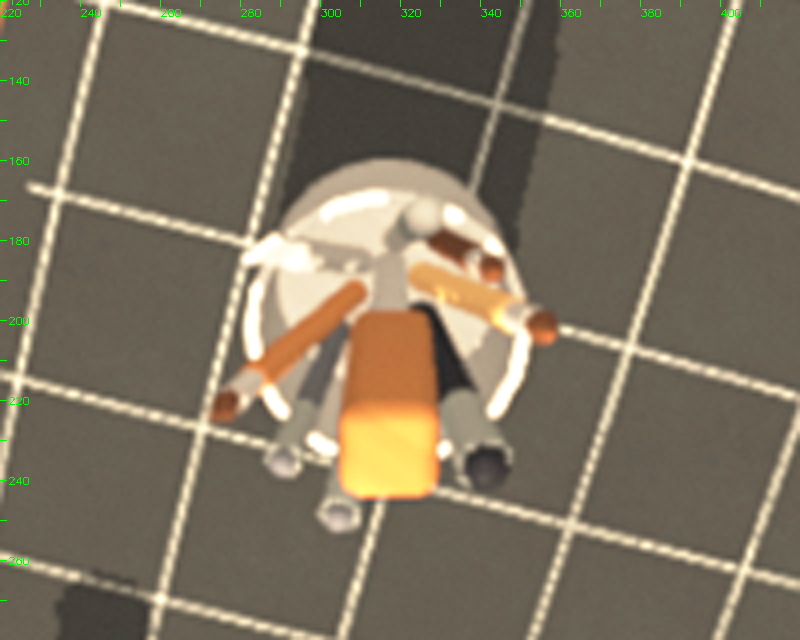

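View pics/t16c.png

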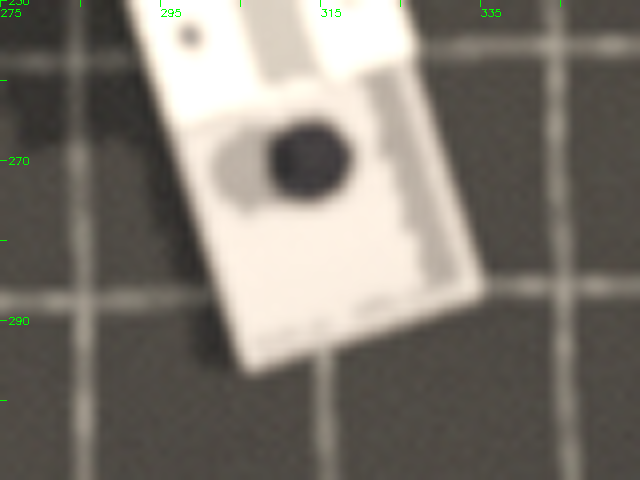

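```bash
python3 - <<'E'
from cell import *
arm.job_done()
E
```

```text
the job is handed in; nothing more can be done
```

The job is handed in, at about 34 s of the 72 s allowed. I pulled the scraper from its rest, pushed the scrap along the slot into the catch tray, and stood the scraper tip down in the cup.

- **Scrap:** it lies inside the tray, clear of the slot. It seems to have landed stub-down. Only the scraper's tip pushed it, and side forces stayed under 1 N.
- **Scraper:** floor contact came at the expected height (TCP 135.1, with 8.5 N at the last step), so the tip was on the bottom before I let go. It now leans on the rim.
- **Surroundings:** the last pictures show the cup upright where it stood with all eight contents in it. Both jars and the cork block look unmoved. The robot was clear, with no wrist force above sensor noise.
- **Disagreement:** the cameras differed by 2–3 mm on absolute positions. I aimed at the slot and cup from positions measured within a single wrist picture. The scene camera agreed on the slot correction, and I didn't make that check at the cup.

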